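Unlock the relay cabinet and open its drawer

TASK

Swing the cover on top of the small grey steel cabinet well aside to bare the keyhole. Take the flat-bowed cabinet key out of the wooden tool block, put it fully home in the keyhole and turn it a quarter turn clockwise (seen from above) so that the hidden bolt lets go; then, leaving the key there, pull the drawer well over half-way open and let go of it. Do not shift the other tools or anything else standing on the bench.

Things in the scene. Friction and masses are not known exactly. Their poses are not given: they have to be found in the camera images.
- key_bow (a point): Centre of the bow of the steel cabinet key, which stands upright, bow up, in one of the tool block's three slots (0.15 kg, loose). z up out of the bow, y along its width, x through its thickness. The bow is a flat plate 12 mm thick (x), 45 wide (y), 45 high, with a dark round dimple on each face: the only one of the three tools with a flat plate on top. Below it a round neck 12 mm across.
- key_seat (a point): Middle of the underside of the key's collar (round, 26 mm across, 8 thick), 45 mm below key_bow and 24.5 mm above the key's tip; axes as key_bow. It meets the lock plate when the key is fully home. Below it a shaft 8 mm across ends in the bit, a flat double flag 26 mm wide (y), 6 thick (x), 14 high, its last 4 mm stepped down to 22 x 4 mm.
- keyhole (a point): Middle of the keyhole's mouth, level with the cabinet's top, 108 mm above the bench. z up, x to the cabinet's back (the drawer opens along -x), y along the slot. The slot is 29 mm long (y), 9 wide (x), with square edges, in a flat 70 mm square steel plate 8 mm thick. The key goes in 24.5 mm, until its collar lies on the plate; only then can it turn, and once turned it cannot be drawn out.
- rotor (a joint): Angle (rad) of the lock's rotor, whose slot under the plate takes the key's bit: 0 locked (in line with the keyhole), growing clockwise seen from above to the stop at 1.57. Light friction (0.05 N m), stays where it is left; the key has about 0.13 rad of play in it. It draws up the bolt: the drawer is free above about 1.25.
- drawer_pull (a point): Centre of the drawer's pull: an aluminium fin in the middle of the drawer front, 14 mm thick (y), 42 long (x, outwards), 34 high, its top 24 mm below the cabinet's top. Axes as keyhole's; shut, it lies 115 mm before (-x of) the keyhole, 41 mm lower, 67 mm above the bench and 21 mm out from the drawer front. Pinch it from above across its thickness.
- cover_knob (a point): Middle of the upright round knob on the keyhole cover: 16 mm across, 32 mm high, its foot on the cover, 22 mm above the cabinet's top. The cover is a flat steel strip 92 mm long, 28 wide, 6 thick, lying on the cabinet's top. Here x points along the strip away from its pivot, which lies 78 mm behind (-x of) this point; z is up. With the cover shut the knob stands over the keyhole.
- cover (a joint): Angle (rad) of the keyhole cover: 0 shut, growing clockwise seen from above to its stop at 1.1. It starts shut or a little ajar, moves with light friction (0.04 N m) and stays where it is left. Past about 0.45 it leaves room for the key and its collar.
- drawer (a joint): Opening of the drawer in m: 0 shut, 0.10 at its stop; it slides straight along the cabinet's -x. Held fast by the bolt until the lock is turned; then it needs about 2 N, and stays where it is left.
- cabinet: The grey steel cabinet, fixed: 180 mm deep (x), 170 mm wide (y), 108 mm high. Origin under its centre, on the bench, straight below the keyhole; x points to its back.
- rack: The wooden tool block, fixed: 60 mm (x) by 230 mm (y) by 50 mm high, origin under its centre; three slots 30 mm long (y) and 10 mm wide, 36 mm deep, at y = -65, 0 and 65 mm. A tool's collar rests on the block's top, so the key's bow centre stands 95 mm above the bench.
- tdriver_bar (a point): Middle of the bar of a steel T-handled driver standing in the block (bar 58 mm long, 14 mm thick, top 88 mm above the bench). Leave it in its slot.
- nutdriver_mid (a point): Middle of the black round handle (26 mm across, 48 mm high, top 120 mm above the bench) of a driver standing in the block. Leave it in its slot.
- cleaner_mid (a point): Centre of a white can of cleaner with a black cap, 54 mm across and 190 mm tall, standing between block and cabinet. Bystander.
- screwdriver_grip (a point): Handle of a screwdriver 170 mm long, lying on the bench. Bystander.
- meter_mid (a point): Centre of a hand-held meter lying flat, 150 x 75 x 32 mm. Bystander.
- reel_mid (a point): Centre of an upright reel, 76 mm across, 55 mm high. Bystander.
- mug_mid (a point): Centre of a white mug, 76 mm across, 90 mm high. Bystander.
- tape_mid (a point): Centre of a roll of tape lying flat, 90 mm across, 19 mm high. Bystander.
- jar_mid (a point): Centre of a jar, 70 mm across, 85 mm high. Bystander.
- key: The whole key, 92 mm tall: origin at the tip of the bit, 69.5 mm below key_bow, axes as key_bow's. It works either way round (half a turn about z makes no difference).
Mind the look-alikes: they are no part of the job. What is shaped like the key but green is not meant.

How it is judged:
On the way, in this order (a step that is already met when the one before it is completed fails the run):
1. the cover is swung aside (value of joint cover above 0.45 rad), for 0.1 s.
2. the key is fully home in the keyhole, not yet turned (z of key_seat in the frame of keyhole below 0.004 m and horizontal distance between key_seat and keyhole below 0.005 m and angle between key_seat's own z axis and vertical below 0.12 rad and value of joint rotor below 0.3 rad), for 0.1 s.
3. the key, fully home, has turned the lock so that the bolt is withdrawn (z of key_seat in the frame of keyhole below 0.004 m and horizontal distance between key_seat and keyhole below 0.005 m and angle between key_seat's own z axis and vertical below 0.12 rad and value of joint rotor above 1.27 rad), for 0.2 s.
4. the drawer is pulled more than half-way open (value of joint drawer above 0.05 m), for 0.1 s.
At the end, for the whole second after the job is handed in: The cover is aside (past 0.4 rad). The key stands upright (within 0.12 rad) and fully home in the lock (collar within 4 mm of the plate, 5 mm of the keyhole's centre), the rotor is past 1.27 rad, the drawer is more than 50 mm open and at rest, and the key is at rest (all of step 3 and value of joint cover above 0.4 rad and value of joint drawer above 0.05 m and velocity of joint drawer below 0.02 m/s and linear speed of key below 0.05 m/s); the robot touches nothing.
It fails at once if another tool or a bystander was shifted by more than 25 mm (distance of any of tdriver_bar, nutdriver_mid, cleaner_mid, screwdriver_grip, meter_mid, reel_mid, mug_mid, tape_mid, jar_mid from where it was at the start of the episode above 0.025 m).
It also fails if it takes over 67 s, if anything falls off the work surface, if the arm or the gripper's body presses on something with over 40 N, if the wrist force passes 120 N, or if a joint passes its speed limit or range.

ROBOT

A 6-joint arm with a two-finger parallel gripper is mounted at the origin on the work surface. World frame = base frame: x ahead of the robot, y to its left, z up, the work surface at z = 0. Lengths are in m, angles in rad, forces in N, time in s.
With the tool pointing down it reaches from about 0.25 to 0.725 m from the base axis. Payload 4 kg.
Tool frame: the origin (TCP) lies on the centre line of the jaws, within the pads' length; the fingertips stand 22 mm ahead of it and the grasp point (between the pads) lies 3 mm ahead of it; z points along the fingers, y is the line along which they close (so a half turn about z gives the same grasp; the last joint's range is limited). The gripper opens to 85 mm and grips with 20 to 120 N. Pads are 22 mm wide; open, the fingers measure 114 mm over their backs; the gripper's body (76 mm by 85 mm) begins 54 mm behind the grasp point. The pads swing forward as they close: fully open they stand 13 mm farther back than shut.
Start: joints at [-1.181, 0.241, 0.005, 1.335, 0, 1.571], TCP at [0.19, -0.462, 0.253] pointing down, gripper open.
Joint ranges: [-2.72, 2.72], [-1.05, 1.87], [-1.09, 1.28], [-1.99, 2.15], [-1.42, 1.44], [-3.14, 3.14]. Speed limits (rad/s): [2.79, 2.79, 3.14, 3.14, 3.14, 3.14].

INTERFACE

Orientations are given as a unit quaternion [x, y, z, w].
In Python, from workcell import bot gives the robot as it stands.
- The arm moves only by the shell command python3 -m inch 'ROWS'. ROWS is JSON, one flat list of numbers, 7 for each row, row after row: the shift along the world's x, y, z in mm, then the turn, a rotation vector about the world's x, y, z in rad, then the opening in per cent of the stroke, from 0 (shut) to 100 (fully open). A call has 1 to 8 rows; each row is the pose to reach, as a shift and turn from the pose commanded when the call began; what a row does not reach only later rows make up. A row lasts 1/12 s, in which the tool goes at most 41.7 mm and 7.16 degrees, less where a joint would pass 70% of its speed; a pose out of reach is approached as far as the arm can. A call with a gripper value outside its range is refused whole. The fingers move at their own pace and stop on an object; the grip force is fixed at half the most. Time passes only in rows, so rows that repeat a pose let the fingers close. It gives the time, the measured TCP pose, the force, the opening and the grip force at its end, in the units of the state.
- bot.get_obs(): the state, without advancing time (a new reading comes with each control period).
- bot.camera(name): name is "scene" or "top" or "wrist"; returns the picture (420x560x3 uint8, blue, green, red); there is no depth.
- bot.camera_info(name): a dict with "intrinsics" (3x3 intrinsics, pixels), "camera_from_world" (4x4, takes a point from world to camera coordinates); the wrist camera has in their place "hand_eye" (4x4, takes a point from camera to tool coordinates, whose origin is the TCP and whose axes are the flange's). Camera axes: x right, y down, z forward; pixel columns grow to the right and rows downward; lengths in m; the calibration is good to about 2 mm. A picture is of the moment at which its call begins: read the wrist's pose just before it. camera_info takes no time and is no camera call.
- bot.job_done(): hands the job in; it is judged then, once.
Trained networks look in the newest picture that a camera, given by its name, has taken for a name from the list of things; names that differ only in an ending like _2 or _b are one class to them, and where a whole thing is asked for, a point or a joint stands for the part that bears it (a point fixed in the world has none). Each returns a list of dicts, best first, with "confidence" (0 to 1); they miss things now and then, are a little off and sometimes report something else, mostly with a low value. They report only what shows in the picture. A call takes as long as a camera call. They do not tell look-alikes from the thing itself.
- bot.silhouettes(camera, target): "mask" (420x560 bool, what is visible of it) and "uv" ([column, row] in pixels, amid what is visible of it).
- bot.spot_point(camera, target): "uv" ([column, row] in pixels: a listed point, or the origin of a listed thing).
The state is a dict: "clock": time; "joint_pos": joint angles; "joint_vel": joint speeds; "tau": joint torques, N m; "eef_pos": TCP position; "tool_rot": TCP orientation; "ft_force": force on the tool from outside, world axes, zero at the start; "ft_torque": the same for the moment, N m; "grip_width": finger opening in m; "grasp_force": force on a finger pad.
Only numpy, scipy, OpenCV 4.12 (cv2) and the standard library are available. Lean on these libraries where they do the work, as an engineer would, in place of code of your own. Each camera call takes 0.05 s, during which the arm holds its last target. There are 200 camera calls.

## Working session

There is one attempt and no reset: what is moved stays moved. The work goes in short steps, Python scripts to look and compute and a shell command to move; the robot and the scene stay as the last step left them, time stands still between calls to the robot, and variables do not carry over. Pictures are saved under pics/ and viewed, at most 13 in all, crops included, and the job is handed in when it is done.

```bash
mkdir -p pics; ls; cat > h.py <<'E'
import numpy as np, cv2
from workcell import bot
from scipy.spatial.transform import Rotation as R
def cam(name):
    i=bot.camera_info(name); K=np.array(i["intrinsics"])
    if name=="wrist":
        o=bot.get_obs(); T=np.eye(4); T[:3,:3]=R.from_quat(o["tool_rot"]).as_matrix(); T[:3,3]=o["eef_pos"]
        C=T@np.array(i["hand_eye"])
    else: C=np.linalg.inv(np.array(i["camera_from_world"]))
    return K,C
def ray(K,C,uv):
    d=C[:3,:3]@np.linalg.solve(K,[uv[0],uv[1],1]); return C[:3,3],d
def atz(K,C,uv,z):
    o,d=ray(K,C,uv); return o+d*(z-o[2])/d[2]
def proj(K,C,p):
    q=np.linalg.inv(C)@np.append(p,1); q=K@q[:3]; return q[:2]/q[2]
def tri(rs):
    A=0;b=0
    for o,d in rs:
        d=d/np.linalg.norm(d); M=np.eye(3)-np.outer(d,d); A=A+M; b=b+M@o
    return np.linalg.solve(A,b)
E
python3 - <<'E'
from h import *
for c in ["scene","top"]:
    im=bot.camera(c); cv2.imwrite(f"pics/{c}0.png",im)
    K,C=cam(c)
    for n,z in [("key_bow",.095),("keyhole",.108),("drawer_pull",.067),("cover_knob",.146),("tdriver_bar",.081),("nutdriver_mid",.096),("cleaner_mid",.095),("cabinet",0),("rack",0),("mug_mid",.045),("jar_mid",.042),("reel_mid",.027)]:
        print(c,n,[(np.round(d["uv"]).tolist(),round(d["confidence"],2),np.round(atz(K,C,d["uv"],z)[:2],3).tolist()) for d in bot.spot_point(c,n)[:3]])
E
```

```text
pics
scene key_bow [([246.0, 222.0], 0.75, [0.574, -0.119]), ([197.0, 224.0], 0.72, [0.504, -0.221]), ([239.0, 207.0], 0.59, [0.504, -0.097])]
scene keyhole [([347.0, 186.0], 0.6, [0.621, 0.183])]
scene drawer_pull [([347.0, 185.0], 0.27, [0.566, 0.238])]
scene cover_knob [([351.0, 180.0], 0.57, [0.648, 0.167])]
scene tdriver_bar [([211.0, 253.0], 0.65, [0.612, -0.246])]
scene nutdriver_mid [([226.0, 232.0], 0.74, [0.579, -0.183])]
scene cleaner_mid [([298.0, 215.0], 0.84, [0.63, 0.002]), ([347.0, 185.0], 0.28, [0.6, 0.205])]
scene cabinet [([346.0, 217.0], 0.58, [0.616, 0.193])]
scene rack [([231.0, 260.0], 0.59, [0.576, -0.175])]
scene mug_mid [([348.0, 252.0], 0.81, [0.775, 0.042])]
scene jar_mid [([290.0, 286.0], 0.83, [0.78, -0.143]), ([244.0, 243.0], 0.54, [0.584, -0.136]), ([209.0, 250.0], 0.33, [0.554, -0.22])]
scene reel_mid [([124.0, 314.0], 0.84, [0.616, -0.47])]
top key_bow [([319.0, 256.0], 0.68, [0.474, -0.084]), ([336.0, 218.0], 0.6, [0.574, -0.131]), ([367.0, 260.0], 0.6, [0.463, -0.206])]
top keyhole [([214.0, 200.0], 0.83, [0.625, 0.185]), ([211.0, 200.0], 0.66, [0.625, 0.192])]
top drawer_pull [([219.0, 251.0], 0.75, [0.497, 0.178]), ([268.0, 151.0], 0.33, [0.766, 0.043])]
top cover_knob [([213.0, 200.0], 0.84, [0.618, 0.183])]
top tdriver_bar [([337.0, 149.0], 0.7, [0.762, -0.142]), ([380.0, 210.0], 0.48, [0.593, -0.248])]
top nutdriver_mid [([354.0, 214.0], 0.58, [0.582, -0.179])]
top cleaner_mid [([290.0, 191.0], 0.88, [0.648, -0.012]), ([357.0, 212.0], 0.35, [0.586, -0.186])]
top cabinet [([221.0, 208.0], 0.76, [0.623, 0.18])]
top rack [([351.0, 219.0], 0.75, [0.584, -0.183])]
top mug_mid [([268.0, 151.0], 0.7, [0.771, 0.044])]
top jar_mid [([334.0, 147.0], 0.96, [0.781, -0.138])]
top reel_mid [([462.0, 204.0], 0.75, [0.612, -0.487])]
```

View pics/scene0.png

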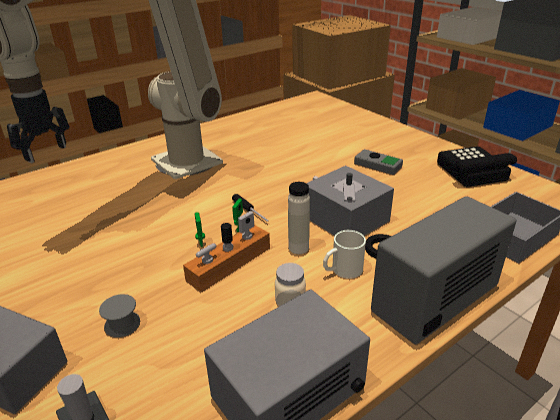

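View pics/top0.png

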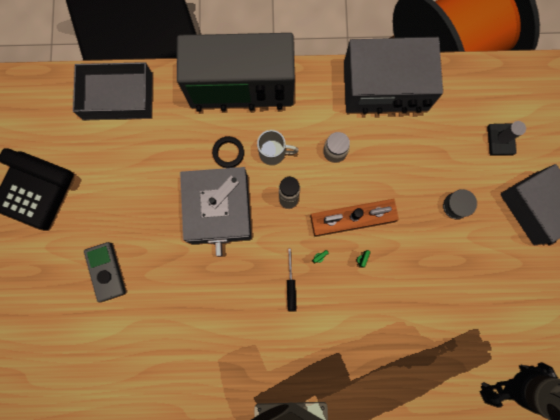

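The scene view shows the cabinet at about (350,195) and the block at (228,258), with green look-alikes at (200,225) and (240,207). In the top view the cabinet is at (215,205), with the cover pivot towards (235,180) and the knob at (212,201). The key is the flat plate in the block's left slot at (334,219), and the T-bar is at (380,211). I'll go above the key and the cabinet with the wrist camera.

```bash
python3 - <<'E'
from h import *
print(np.round(bot.camera_info("wrist")["hand_eye"],3).tolist(), np.round(bot.camera_info("wrist")["intrinsics"],0).tolist())
o=bot.get_obs(); print(o["eef_pos"],o["tool_rot"],R.from_quat(o["tool_rot"]).as_matrix().round(2))
K,C=cam("top")
for n in ["rack","cabinet"]:
    s=bot.silhouettes("top",n)[0]; c=cv2.findContours(s["mask"].astype(np.uint8),0,2)[0]; c=max(c,key=cv2.contourArea); print(n,cv2.minAreaRect(c))
E
python3 -m inch '[30,40,30,0,0,0,100, 60,80,50,0,0,0,100, 90,110,60,0,0,0,100, 120,140,60,0,0,0,100, 150,170,60,0,0,0,100, 180,200,60,0,0,0,100, 210,230,60,0,0,0,100, 240,260,60,0,0,0,100]'
```

```text
[[-0.0, -0.957, -0.288, 0.073], [1.0, -0.0, -0.001, 0.0], [0.0, -0.288, 0.957, -0.12], [0.0, 0.0, 0.0, 1.0]] [[299.0, 0.0, 277.0], [0.0, 299.0, 211.0], [0.0, 0.0, 1.0]]
[ 0.19000154 -0.46249157  0.25330689] [ 9.81066776e-01  1.93669773e-01 -4.75943021e-07 -2.62476346e-06] [[ 0.92  0.38 -0.  ]
 [ 0.38 -0.92  0.  ]
 [ 0.   -0.   -1.  ]]
rack ((354.2051696777344, 217.60475158691406), (24.102170944213867, 86.562744140625), 79.47921752929688)
cabinet ((215.70675659179688, 212.45440673828125), (87.7208480834961, 68.56712341308594), 86.3086166381836)
clock: 2.07
eef_pos: [0.4079, -0.2241, 0.3137]
tool_rot: [0.981, 0.194, 0.0, 0.0]
ft_force: [1.3, -0.5, -0.5]
grip_width: 0.0852
grasp_force: 0.0
```

```bash
python3 -m inch '[10,30,3,0,0,-0.1,100, 20,60,6,0,0,-0.2,100, 30,90,9,0,0,-0.3,100, 40,120,12,0,0,-0.39,100, 50,160,15,0,0,-0.39,100, 60,190,15,0,0,-0.39,100, 60,200,15,0,0,-0.39,100, 60,200,15,0,0,-0.39,100]'
python3 - <<'E'
from h import *
print(bot.get_obs()["joint_vel"])
K,C=cam("wrist"); im=bot.camera("wrist"); cv2.imwrite("pics/w1.png",im)
for n,z in [("key_bow",.095),("keyhole",.108),("drawer_pull",.067),("cover_knob",.130),("tdriver_bar",.081),("nutdriver_mid",.096),("cleaner_mid",.095),("cabinet",0),("rack",0),("cover",.114)]:
    print(n,[(np.round(d["uv"]).tolist(),round(d["confidence"],2),np.round(atz(K,C,d["uv"],z)[:2],3).tolist()) for d in bot.spot_point("wrist",n)[:3]])
for n,z in [("rack",.05),("cabinet",.108),("cover",.114)]:
    for s in bot.silhouettes("wrist",n)[:1]:
        c=cv2.findContours(s["mask"].astype(np.uint8),0,2)[0]; c=max(c,key=cv2.contourArea)
        r=cv2.boxPoints(cv2.minAreaRect(c)); print(n,r.round().tolist(),[atz(K,C,p,z)[:2].round(3).tolist() for p in r])
E
```

```text
clock: 2.73
eef_pos: [0.4669, -0.0235, 0.3281]
tool_rot: [1.0, 0.002, -0.0, -0.0]
ft_force: [-0.1, -0.6, 0.0]
grip_width: 0.0855
grasp_force: 0.0
[-0.05964141 -0.00794778 -0.00849441  0.00222486 -0.02682117 -0.02891016]
key_bow [([328.0, 172.0], 0.85, [0.482, -0.084]), ([368.0, 91.0], 0.71, [0.572, -0.123]), ([417.0, 184.0], 0.6, [0.469, -0.191])]
keyhole [([70.0, 37.0], 0.62, [0.621, 0.187])]
drawer_pull [([113.0, 150.0], 0.71, [0.505, 0.183]), ([359.0, 92.0], 0.3, [0.573, -0.12])]
cover_knob [([56.0, 33.0], 0.88, [0.619, 0.187])]
tdriver_bar [([476.0, 72.0], 0.63, [0.594, -0.246])]
nutdriver_mid []
cleaner_mid [([264.0, 18.0], 0.62, [0.642, -0.009])]
cabinet [([125.0, 62.0], 0.85, [0.616, 0.185])]
rack [([393.0, 92.0], 0.6, [0.58, -0.185])]Traceback (most recent call last):
  File "<stdin>", line 5, in <module>
ValueError: it knows: cabinet, cleaner_mid, cover_knob, drawer_pull, jar_mid, key, key_bow, key_seat, keyhole, meter_mid, mug_mid, nutdriver_mid, rack, reel_mid, screwdriver_grip, tape_mid, tdriver_bar
```

View pics/w1.png

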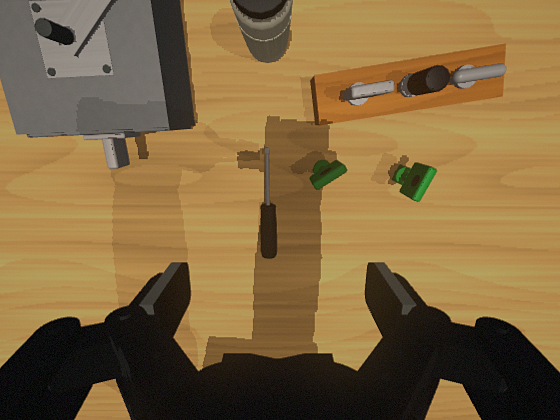

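The wrist view shows the cabinet at upper left, with the knob at (56,33), the plate around (75,40) and the pull at (115,150). The block is at (410,83), with the key bow at (370,92). Green look-alikes stand on the bench at (328,172) and (415,182). Next I'll move over the cabinet.

```bash
python3 -m inch '[15,35,0,0,0,0,100, 30,70,0,0,0,0,100, 45,105,0,0,0,0,100, 60,140,0,0,0,0,100, 75,170,0,0,0,0,100, 85,195,0,0,0,0,100, 90,200,0,0,0,0,100, 90,200,0,0,0,0,100]'
python3 - <<'E'
from h import *
K,C=cam("wrist"); im=bot.camera("wrist"); cv2.imwrite("pics/w2.png",im)
for n,z in [("keyhole",.108),("drawer_pull",.067),("cover_knob",.130),("cabinet",0)]:
    print(n,[(np.round(d["uv"]).tolist(),round(d["confidence"],2),np.round(atz(K,C,d["uv"],z)[:2],4).tolist()) for d in bot.spot_point("wrist",n)[:3]])
E
```

```text
clock: 3.9
eef_pos: [0.5528, 0.0423, 0.3279]
tool_rot: [0.999, 0.031, -0.001, -0.016]
ft_force: [0.7, -0.8, -0.5]
grip_width: 0.0853
grasp_force: 0.0
keyhole [([156.0, 118.0], 0.9, [0.62, 0.1875]), ([402.0, 166.0], 0.72, [0.5859, -0.0884])]
drawer_pull [([179.0, 208.0], 0.73, [0.505, 0.1797])]
cover_knob [([145.0, 116.0], 0.97, [0.6222, 0.1891]), ([402.0, 165.0], 0.34, [0.5891, -0.0804])]
cabinet [([190.0, 120.0], 0.85, [0.6191, 0.1839])]
```

View pics/w2.png

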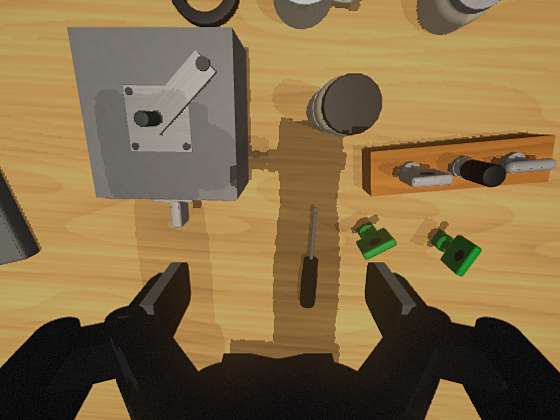

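The picture shows the cabinet clearly: the plate square from (123,85) to (190,152), the cover from pivot (204,62) to knob (147,118), and the pull at (179,212). The arm fell short of its target, so I'll check its joints.

```bash
python3 - <<'E'
from h import *
o=bot.get_obs(); print(o["joint_pos"],o["joint_vel"],o["eef_pos"],R.from_quat(o["tool_rot"]).as_rotvec())
E
python3 -m inch '[0,20,0,0,0,0,100, 0,40,0,0,0,0,100, 0,40,0,0,0,0,100]'
python3 - <<'E'
from h import *
o=bot.get_obs(); print(o["joint_pos"],o["joint_vel"],o["eef_pos"],R.from_quat(o["tool_rot"]).as_rotvec())
E
```

```text
[0.06023563 0.33547153 0.32649471 1.56310195 0.03179093 3.14058045] [ 0.00170373 -0.00583831 -0.00298025 -0.00137499  0.00050439  0.00030851] [0.5518243  0.04224364 0.32822983] [-3.10839455 -0.09518927  0.00345691]
clock: 4.4
eef_pos: [0.5538, 0.0652, 0.3283]
tool_rot: [0.999, 0.047, -0.002, -0.024]
ft_force: [0.2, -0.5, 0.0]
grip_width: 0.0855
grasp_force: 0.0
[0.09286235 0.34395891 0.33826898 1.56592639 0.04835285 3.14059449] [-0.01528818 -0.00089432 -0.00544146  0.00448932 -0.03211518  0.00024003] [0.55381081 0.06524141 0.32830793] [-3.08992051 -0.14508661  0.00470144]
```

```bash
cat >> h.py <<'E'
def delta(p,yaw):
    o=bot.get_obs(); Rt=R.from_euler("z",yaw)*R.from_matrix(np.diag([1.,-1,-1]))
    rv=(Rt*R.from_quat(o["tool_rot"]).inv()).as_rotvec()
    x=(R.from_quat(o["tool_rot"]).as_matrix())[:,0]
    print("shift mm",((np.array(p)-o["eef_pos"])*1000).round(1),"rv",rv.round(3),"yaw now",round(np.arctan2(x[1],x[0])%6.2832,3),"grip",round(o["grip_width"],4),"clk",o["clock"])
E
python3 -c "
from h import *
delta([.56,.15,.32],1.0);delta([.56,.15,.32],2.04)"
```

```text
shift mm [ 6.2 84.8 -8.3] rv [-0.042 -0.027  0.906] yaw now 0.094 grip 0.0855 clk 4.4
shift mm [ 6.2 84.8 -8.3] rv [-0.027 -0.05   1.946] yaw now 0.094 grip 0.0855 clk 4.4
```

```bash
python3 -m inch '[0,0,0,-0.04,0,0.12,60, 0,10,0,-0.045,0.02,0.24,60, 0,25,0,-0.045,0.02,0.36,60, 2,40,-2,-0.043,0.02,0.48,60, 4,55,-4,-0.043,0.02,0.60,60, 6,70,-6,-0.043,0.02,0.72,60, 6,85,-8,-0.043,0.02,0.84,40, 6,85,-8,-0.043,0.022,0.9,40]'; python3 -c "
from h import *
delta([.56,.15,.32],2.04)"
```

```text
clock: 5.07
eef_pos: [0.5595, 0.1514, 0.3194]
tool_rot: [0.878, 0.479, -0.023, -0.001]
ft_force: [0.9, 0.1, -0.7]
grip_width: 0.0341
grasp_force: 0.0
shift mm [ 0.5 -1.4  0.6] rv [ 0.041 -0.027  1.041] yaw now 1.0 grip 0.0341 clk 5.0667
```

```bash
python3 -m inch '[0,0,0,0.02,-0.01,0.12,40, 0,0,0,0.041,-0.02,0.24,40, 0,0,0,0.041,-0.027,0.36,40, 0,0,0,0.041,-0.027,0.48,40, 0,0,0,0.041,-0.027,0.60,40, 0,0,0,0.041,-0.027,0.72,40, 0,0,0,0.041,-0.027,0.84,40, 0,0,0,0.041,-0.027,0.96,40]'
python3 -m inch '[0,0,0,0,0,0.08,40, 0,0,0,0,0,0.08,40, 0,0,0,0,0,0.08,40]'
python3 - <<'E'
from h import *
delta([.56,.15,.32],2.04)
K,C=cam("wrist"); im=bot.camera("wrist"); cv2.imwrite("pics/w3.png",im)
for n,z in [("keyhole",.108),("drawer_pull",.067),("cover_knob",.130),("cabinet",0)]:
    print(n,[(np.round(d["uv"]).tolist(),round(d["confidence"],2),np.round(atz(K,C,d["uv"],z)[:2],4).tolist()) for d in bot.spot_point("wrist",n)[:3]])
E
```

```text
clock: 5.73
eef_pos: [0.5597, 0.1488, 0.3203]
tool_rot: [0.558, 0.83, 0.0, -0.0]
ft_force: [0.1, -0.4, -0.1]
grip_width: 0.0344
grasp_force: 0.0
clock: 5.98
eef_pos: [0.5597, 0.1487, 0.3202]
tool_rot: [0.528, 0.849, 0.0, -0.001]
ft_force: [0.1, -0.0, 1.3]
grip_width: 0.0342
grasp_force: 0.0
shift mm [ 0.3  1.3 -0.2] rv [-0.001 -0.001  0.011] yaw now 2.029 grip 0.0342 clk 5.9833
keyhole [([337.0, 182.0], 0.84, [0.6166, 0.1853])]
drawer_pull [([248.0, 141.0], 0.94, [0.5057, 0.1773]), ([376.0, 308.0], 0.21, [0.7686, 0.0456])]
cover_knob [([343.0, 185.0], 0.9, [0.6184, 0.1867])]
cabinet [([325.0, 169.0], 0.92, [0.6197, 0.1849]), ([127.0, 216.0], 0.33, [0.3805, -0.0146])]
```

View pics/w3.png

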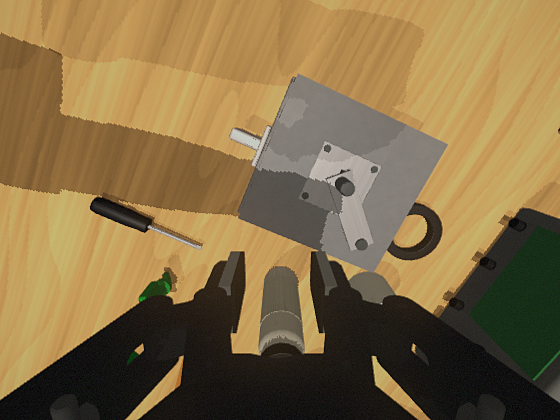

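The wrist view shows the cabinet-top corners at (298,75), (447,145), (373,272) and (238,216). The plate is at (337,183), the pivot screw at (362,244), the knob at (344,186) and the pull at (248,141).

```bash
python3 - <<'E'
from h import *
K,C=cam("wrist")
P=[atz(K,C,u,.108)[:2] for u in [(298,75),(447,145),(373,272),(238,216)]]
print(np.round(P,4),np.mean(P,0))
e=np.array(P); print("yaw",[round(np.arctan2(*(v[::-1])),3) for v in (e[1]-e[0],e[2]-e[3])],[round(np.arctan2(-v[0],v[1]),3) for v in (e[0]-e[3],e[1]-e[2])])
print("plate screws",[atz(K,C,u,.108)[:2].round(4) for u in [(327,149),(374,170),(305,196)]])
print("pivot",atz(K,C,(362,244),.116)[:2])
K2,C2=cam("top")
print([atz(K2,C2,u,.116)[:2] for u in [(235,180)]])
E
```

```text
[[0.5263 0.2639]
 [0.7041 0.2736]
 [0.7127 0.1061]
 [0.5331 0.0985]] [0.61906154 0.18553709]
yaw [np.float64(0.054), np.float64(0.042)] [np.float64(0.042), np.float64(0.051)]
plate screws [array([0.589 , 0.2119]), array([0.6472, 0.215 ]), array([0.5921, 0.1545])]
pivot [0.67748984 0.13426083]
[array([0.67579506, 0.1296443 ])]
```

```bash
python3 -m inch '[30,20,-30,0,0,0,40, 59,38,-60,0,0,0,40, 59,38,-95,0,0,0,40, 59,38,-125,0,0,0,40, 59,38,-150,0,0,0,40, 59,38,-165,0,0,0,40, 59,38,-179,0,0,0,40, 59,38,-179,0,0,0,40]'
python3 - <<'E'
from h import *
delta([.6185,.187,.142],2.04)
p=np.array([.677,.133])
for a in np.arange(0,.86,.1):
    t=np.deg2rad(137.5)-a; k=p+.079*np.array([np.cos(t),np.sin(t)])
    print(round(a,1),((k-[.6185,.187])*1000).round(1),np.linalg.norm(k).round(3))
E
```

```text
clock: 6.9
eef_pos: [0.6168, 0.1857, 0.1371]
tool_rot: [0.528, 0.849, -0.003, -0.003]
ft_force: [-0.6, 0.7, 0.2]
grip_width: 0.0341
grasp_force: 0.0
shift mm [1.7 1.3 4.9] rv [ 0.001 -0.007  0.01 ] yaw now 2.03 grip 0.0341 clk 6.9
0.0 [ 0.3 -0.6] 0.646
0.1 [5.9 4.9] 0.653
0.2 [12.   9.9] 0.661
0.3 [18.6 14.2] 0.668
0.4 [25.6 17.8] 0.676
0.5 [33.  20.8] 0.684
0.6 [40.6 22.9] 0.692
0.7 [48.3 24.3] 0.7
0.8 [56.2 25. ] 0.707
```

```bash
python3 -m inch '[8,7,0,0,0,0,40, 16,13,0,0,0,0,40, 24,18,0,0,0,0,40, 32,22,0,0,0,0,40, 40,25,0,0,0,0,40, 48,27,0,0,0,0,40, 56,29,0,0,0,0,40, 65,30,0,0,0,0,40]'
python3 -m inch '[2,0,0,0,0,0,40, 2,0,0,0,0,0,40]'
python3 -c "
from h import *
delta([.6185,.187,.142],2.04)"
```

```text
clock: 7.57
eef_pos: [0.6842, 0.2169, 0.1424]
tool_rot: [0.527, 0.85, 0.0, -0.001]
ft_force: [-1.0, 0.2, -0.3]
grip_width: 0.0342
grasp_force: 0.4
clock: 7.73
eef_pos: [0.6866, 0.2164, 0.1418]
tool_rot: [0.528, 0.849, 0.001, -0.0]
ft_force: [0.0, -0.6, 0.1]
grip_width: 0.0341
grasp_force: 0.0
shift mm [-68.1 -29.4   0.2] rv [-0.001  0.     0.01 ] yaw now 2.03 grip 0.0341 clk 7.7333
```

Now lift off, back away a little from the edge of reach, and look.

```bash
python3 -m inch '[-7,-4,20,0,0,0,40, -7,-4,50,0,0,0,40, -20,-10,85,0,0,0,40, -40,-20,120,0,0,0,40, -65,-30,150,0,0,0,40, -95,-40,165,0,0,0,40, -105,-55,165,0,0,0,40, -105,-55,165,0,0,0,40]'
python3 - <<'E'
from h import *
delta([.575,.16,.31],2.04)
K,C=cam("wrist"); im=bot.camera("wrist"); cv2.imwrite("pics/w4.png",im)
for n,z in [("keyhole",.108),("drawer_pull",.067),("cover_knob",.130),("cabinet",0)]:
    print(n,[(np.round(d["uv"]).tolist(),round(d["confidence"],2),np.round(atz(K,C,d["uv"],z)[:2],4).tolist()) for d in bot.spot_point("wrist",n)[:3]])
E
```

```text
clock: 8.4
eef_pos: [0.579, 0.1595, 0.3104]
tool_rot: [0.528, 0.849, 0.002, 0.001]
ft_force: [0.7, -0.2, -0.2]
grip_width: 0.0343
grasp_force: 0.0
shift mm [-4.   0.5 -0.4] rv [-0.001  0.004  0.011] yaw now 2.029 grip 0.0343 clk 8.4
keyhole [([318.0, 186.0], 0.9, [0.6183, 0.1839])]
drawer_pull [([230.0, 138.0], 0.72, [0.5059, 0.1833])]
cover_knob [([384.0, 193.0], 0.6, [0.6779, 0.2105])]
cabinet [([311.0, 171.0], 0.61, [0.6218, 0.1849])]
```

View pics/w4.png

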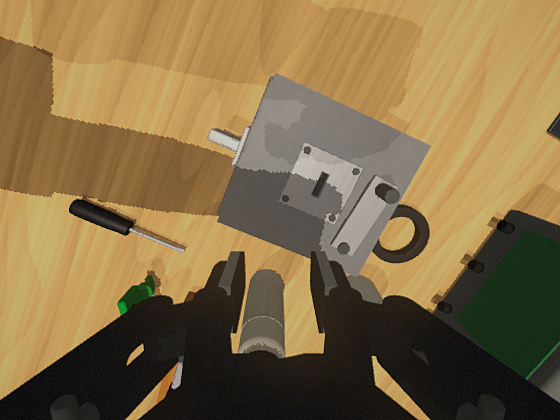

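The cover is well aside, with the knob at (385,193) and the slot bare at (320,185). I'll measure the slot from the dark pixels, then go to the key.

```bash
python3 - <<'E'
from h import *
K,C=cam("wrist"); g=cv2.cvtColor(cv2.imread("pics/w4.png"),cv2.COLOR_BGR2GRAY)
big=g[165:207,300:342]; print(big[::3,::3])
m=(big<70).astype(np.uint8); n,l,s,c=cv2.connectedComponentsWithStats(m); i=1+np.argmax(s[1:,4])
pts=np.argwhere(l==i)[:,::-1]+[300,165]; r=cv2.minAreaRect(pts.astype(np.float32)); b=cv2.boxPoints(r)
w=np.array([atz(K,C,p,.108)[:2] for p in b]); print(len(pts),r,w.round(4),w.mean(0))
a=[w[1]-w[0],w[2]-w[1]]; a=max(a,key=np.linalg.norm); print("slot dir yaw y-axis",np.arctan2(-a[0],a[1]), [np.linalg.norm(w[1]-w[0]),np.linalg.norm(w[2]-w[1])])
sc=np.array([atz(K,C,u,.108)[:2] for u in [(307,150),(355,171),(333,217),(285,198)]]); print(sc.round(4),sc.mean(0))
delta([.54,-.06,.31],3.05); delta([.54,-.06,.31],4.89)
E
```

```text
[[188 186 186 188 188 185 182 182 184 182 185 176 177 181]
 [189 188 186 188 185 185 181 180 184 183 181 177 181 182]
 [186 184 185 187 183 179 182 172 184 186 178 176 180 175]
 [191 184 185 185 183 181 183  66  41  57 174 180 181 176]
 [107 129 192 189 182 183 187  73  44  79 180 178 174 177]
 [109 111 107 107 106 190  50  49  50 165 180 179 175 175]
 [109 111 110 109 107 110  41  48  74 129 187 175 177 175]
 [111 111 109 107 106  52  47  47  96 108 110 100 183 168]
 [111 110 107 108 111  35  45  70 104 110 107 106 177 172]
 [108 106 107 109  56  45  50  93 109 108 108 107  99 135]
 [108 107 108 108  69  44  69 108 108 105 107 106 102 105]
 [107 107 105 108 110 108 100 107 109 108 105 107 108 107]
 [104 109 107 106 109 106 107 107 108 107 108 105 107 103]
 [107 108 107 108 108 106 108 111 106 108 104 105 107 103]]
166 ((319.3066101074219, 184.40838623046875), (6.706686496734619, 25.399789810180664), 25.34617805480957) [[0.6152 0.1748]
 [0.6137 0.2021]
 [0.621  0.2023]
 [0.6226 0.1749]] [0.61811374 0.18850384]
slot dir yaw y-axis 0.05440279775421488 [np.float64(0.02739507132570228), np.float64(0.007303201530985834)]
[[0.589  0.2151]
 [0.6452 0.2183]
 [0.6496 0.1629]
 [0.5917 0.1587]] [0.61887019 0.18876013]
shift mm [ -41.1 -221.7    4.7] rv [ 0.    -0.002  1.019] yaw now 2.031 grip 0.034 clk 8.65
shift mm [ -41.1 -221.7    4.7] rv [ 3.000e-03 -1.000e-03  2.859e+00] yaw now 2.031 grip 0.034 clk 8.65
```

```bash
python3 -m inch '[-5,-15,0,0,0,0.12,40, -15,-40,0,0,0,0.24,40, -25,-65,0,0,0,0.36,40, -30,-90,0,0,0,0.48,40, -30,-115,0,0,0,0.6,40, -30,-140,0,0,0,0.72,40, -25,-160,0,0,0,0.84,40, -20,-180,0,0,0,0.96,40]'
python3 -m inch '[5,-20,0,0,0,0.12,40, 10,-40,0,0,0,0.24,40, 12,-60,0,0,0,0.36,40, 12,-80,0,0,0,0.48,40, 12,-100,0,0,0,0.6,40, 12,-102,0,0,0,0.72,40, 12,-102,0,0,0,0.84,40, 12,-102,0,0,0,0.96,40]'
python3 -m inch '[0,0,-5,0,0,0.12,40, 0,0,-10,0,0,0.24,40, 0,0,-15,0,0,0.36,40, 0,0,-20,0,0,0.48,40, 0,0,-20,0,0,0.6,40, 0,0,-20,0,0,0.72,40, 0,0,-20,0,0,0.84,40, 0,0,-20,0,0,0.94,40]'
python3 -m inch '[0,0,0,0,0,0,40, 0,0,0,0,0,0,40, 0,0,0,0,0,0,40]'
python3 - <<'E'
from h import *
delta([.573,-.122,.29],4.89)
K,C=cam("wrist"); im=bot.camera("wrist"); cv2.imwrite("pics/w5.png",im)
for n,z in [("key_bow",.095),("key_seat",.05),("tdriver_bar",.081),("nutdriver_mid",.096),("rack",0.0)]:
    print(n,[(np.round(d["uv"],1).tolist(),round(d["confidence"],2),np.round(atz(K,C,d["uv"],z)[:2],4).tolist()) for d in bot.spot_point("wrist",n)[:3]])
o=bot.get_obs(); print(o["eef_pos"],o["clock"],o["joint_pos"])
E
```

```text
clock: 9.32
eef_pos: [0.5613, -0.0195, 0.3051]
tool_rot: [0.072, 0.997, -0.0, -0.001]
ft_force: [0.2, 0.7, -0.0]
grip_width: 0.0342
grasp_force: 0.0
clock: 9.98
eef_pos: [0.5735, -0.1211, 0.3046]
tool_rot: [-0.396, 0.918, 0.0, -0.001]
ft_force: [0.6, 1.5, 0.0]
grip_width: 0.0339
grasp_force: 0.0
clock: 10.65
eef_pos: [0.5735, -0.1203, 0.2846]
tool_rot: [0.769, -0.639, -0.0, 0.001]
ft_force: [0.0, -0.0, 0.0]
grip_width: 0.034
grasp_force: 0.0
clock: 10.9
eef_pos: [0.5732, -0.1205, 0.2854]
tool_rot: [0.767, -0.642, -0.0, 0.0]
ft_force: [-1.1, 0.4, -0.9]
grip_width: 0.0342
grasp_force: 0.0
shift mm [-0.2 -1.5  4.6] rv [ 0.001 -0.001  0.001] yaw now 4.889 grip 0.0342 clk 10.9
key_bow [([355.8, 226.6], 0.86, [0.4811, -0.0979]), ([276.9, 192.3], 0.78, [0.5736, -0.1209]), ([382.5, 134.6], 0.55, [0.4791, -0.1983])]
key_seat [([281.0, 180.3], 0.9, [0.5695, -0.126]), ([370.9, 129.3], 0.81, [0.4784, -0.2025]), ([343.1, 218.8], 0.59, [0.4841, -0.0915])]
tdriver_bar [([279.2, 62.6], 0.74, [0.5937, -0.2474])]
nutdriver_mid [([279.9, 127.8], 0.94, [0.5822, -0.1868]), ([203.6, 274.4], 0.73, [0.6401, -0.0105]), ([280.0, 182.6], 0.15, [0.5723, -0.1321])]
rack [([281.1, 128.3], 0.73, [0.5793, -0.1845]), ([279.6, 191.5], 0.59, [0.5663, -0.1007])]
[ 0.57290783 -0.12062344  0.28617724] 11.2 [-2.07128675e-01  4.05279370e-01  3.21036978e-01  1.48580394e+00
 -8.03617138e-04 -1.95568296e+00]
```

View pics/w5.png

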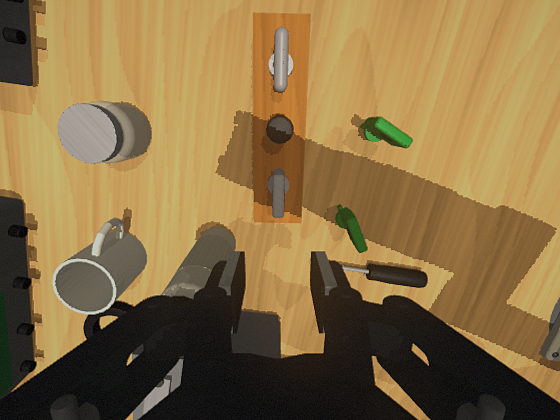

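The picture shows the key plate at (278,192), edge-on and aligned with the jaws. The nut driver is at (280,128), the T-bar at (281,60) and the green look-alikes to the right. Next I'll descend and grip.

```bash
python3 -m inch '[0,0,-40,0,0,0,40, 0,0,-80,0,0,0,40, 0,0,-115,0,0,0,40, 0,0,-140,0,0,0,40, 0,0,-160,0,0,0,40, 0,0,-172,0,0,0,40, 0,0,-182,0,0,0,40, 0,0,-186,0,0,0,40]'
python3 -m inch '[0,0,0,0,0,0,40, 0,0,0,0,0,0,40, 0,0,0,0,0,0,0, 0,0,0,0,0,0,0, 0,0,0,0,0,0,0, 0,0,0,0,0,0,0, 0,0,0,0,0,0,0]'
python3 -c "
from h import *
delta([.573,-.121,.1],4.89)"
```

```text
clock: 11.87
eef_pos: [0.5721, -0.1205, 0.0986]
tool_rot: [0.767, -0.641, -0.001, 0.001]
ft_force: [-0.2, -0.5, 0.0]
grip_width: 0.0342
grasp_force: 0.0
clock: 12.45
eef_pos: [0.5736, -0.1209, 0.1014]
tool_rot: [0.767, -0.641, 0.002, -0.0]
ft_force: [-1.1, -0.1, 6.1]
grip_width: 0.0112
grasp_force: 58.7
shift mm [-0.6 -0.1 -1.4] rv [ 0.002  0.003 -0.001] yaw now 4.891 grip 0.0112 clk 12.45
```

```bash
python3 -m inch '[0,0,10,0,0,0,0, 0,0,25,0,0,0,0, 0,0,45,0,0,0,0, 0,0,75,0,0,0,0, 0,0,110,0,0,0,0, 0,0,145,0,0,0,0, 0,0,180,0,0,0,0, 0,0,190,0,0,0,0]'
python3 -m inch '[2,15,0,0,0,0,0, 6,45,0,0,0,-0.03,0, 12,85,0,0,0,-0.06,0, 18,125,0,0,0,-0.09,0, 24,165,0,0,0,-0.12,0, 30,205,0,0,0,-0.128,0, 36,245,0,0,0,-0.128,0, 40,275,0,0,0,-0.128,0]'
python3 -m inch '[3,20,-10,0,0,0,0, 4,30,-30,0,0,0,0, 4,32,-50,0,0,0,0, 4,32,-65,0,0,0,0, 4,32,-68,0,0,0,0, 4,32,-68,0,0,0,0, 4,32,-68,0,0,0,0, 4,32,-68,0,0,0,0]'
python3 - <<'E'
from h import *
delta([.617,.186,.222],4.762)
K,C=cam("wrist"); im=bot.camera("wrist"); cv2.imwrite("pics/w6.png",im)
for n,z in [("key_bow",.095),("key_seat",.05),("keyhole",.108),("cover_knob",.13)]:
    print(n,[(np.round(d["uv"],1).tolist(),round(d["confidence"],2),np.round(atz(K,C,d["uv"],z)[:2],4).tolist()) for d in bot.spot_point("wrist",n)[:3]])
delta([.617,.186,.222],4.762)
E
```

```text
clock: 13.12
eef_pos: [0.5746, -0.1209, 0.2967]
tool_rot: [0.767, -0.641, 0.005, -0.002]
ft_force: [1.0, -1.0, -0.2]
grip_width: 0.0113
grasp_force: 59.1
clock: 13.78
eef_pos: [0.6124, 0.1578, 0.2889]
tool_rot: [0.725, -0.688, -0.0, 0.001]
ft_force: [0.9, 0.3, -2.0]
grip_width: 0.0113
grasp_force: 58.8
clock: 14.45
eef_pos: [0.6176, 0.1862, 0.2236]
tool_rot: [0.724, -0.689, 0.001, -0.001]
ft_force: [1.2, 0.3, -0.0]
grip_width: 0.0114
grasp_force: 58.7
shift mm [-0.6 -0.2 -1.6] rv [ 0.     0.003 -0.   ] yaw now 4.762 grip 0.0114 clk 14.45
key_bow [([278.2, 240.0], 0.66, [0.6158, 0.2149])]
key_seat [([278.0, 238.9], 0.92, [0.6151, 0.2322])]
keyhole [([270.8, 213.8], 0.57, [0.6233, 0.1866])]
cover_knob [([193.5, 249.5], 0.94, [0.682, 0.2118])]
shift mm [-0.3 -0.2 -1.1] rv [ 0.001  0.002 -0.   ] yaw now 4.762 grip 0.0117 clk 14.7
```

View pics/w6.png

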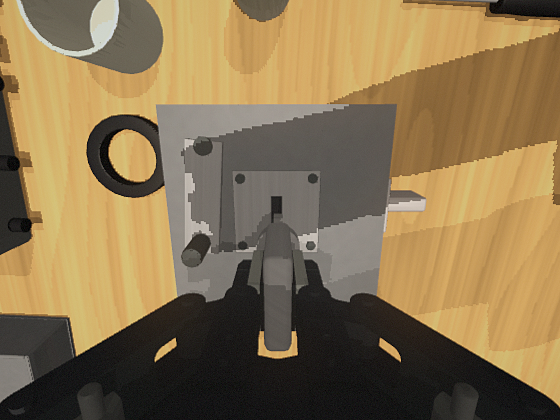

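```bash
python3 - <<'E'
import cv2
im=cv2.imread("pics/w6.png")[160:270,210:350]
cv2.imwrite("pics/w6c.png",cv2.resize(im,None,fx=5,fy=5,interpolation=cv2.INTER_CUBIC))
E
```

```text
(no output)
```

View pics/w6c.png

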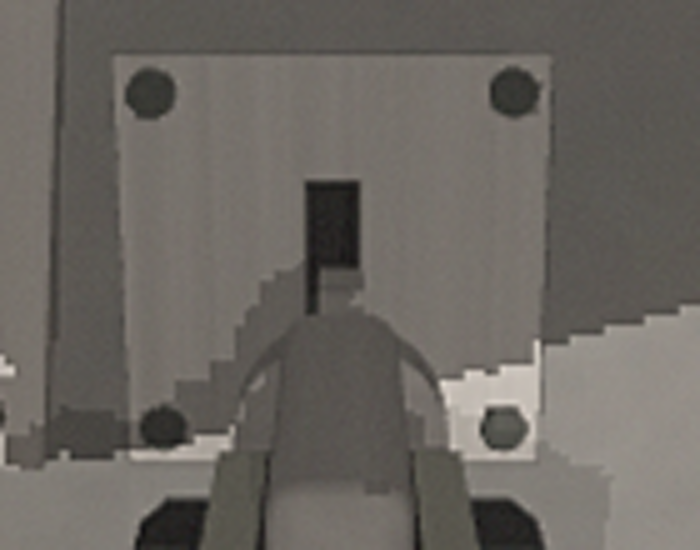

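The crop shows the plate screws at (150,93), (514,91), (163,427) and (503,428), the slot's far end at row 182 between columns 305 and 360, and the key's bit edge at row 268 between columns 318 and 362. From these I'll compute the relative offset.

```bash
python3 - <<'E'
from h import *
K=np.array(bot.camera_info("wrist")["intrinsics"]); H=np.array(bot.camera_info("wrist")["hand_eye"])
T=np.eye(4); T[:3,:3]=(R.from_euler("z",4.762)*R.from_matrix(np.diag([1.,-1,-1]))).as_matrix(); T[:3,3]=[.6176,.1862,.2236]
C=T@H
f=lambda u:np.array([u[0]/5+210-.4,u[1]/5+160-.4])
s=np.array([atz(K,C,f(u),.108)[:2] for u in [(150,93),(514,91),(163,427),(503,428)]])
c=s.mean(0); print("screws",s.round(4).tolist(),c); yw=s[0]-s[2]+s[1]-s[3]; print("yaw y",np.arctan2(yw[0],-yw[1]),"x",[np.arctan2(*(v[::-1])) for v in (s[0]-s[1],s[2]-s[3])], [np.linalg.norm(v) for v in (s[0]-s[1],s[2]-s[3],s[0]-s[2])])
e=atz(K,C,f((332.5,182)),.108)[:2]; yh=np.array([-np.sin(.05),np.cos(.05)]); print("slot end->centre",e+yh*.0145)
for zb in (.0705,.0755): 
  b=atz(K,C,f((340,268)),.2236-zb)[:2]; print("key centre",b+yh*.013, "d mm",((c-b-yh*.013)*1000).round(1),((e+yh*.0015-b)*1000).round(1))
E
```

```text
screws [[0.6492, 0.1581], [0.5912, 0.1549], [0.6463, 0.2157], [0.5882, 0.2131]] [0.61872032 0.1854763 ]
yaw y 0.05104061585474954 x [np.float64(0.05471733226457686), np.float64(0.04589695561824183)] [np.float64(0.05811356392626074), np.float64(0.058088033206849396), np.float64(0.05769825483373957)]
slot end->centre [0.61867969 0.18578513]
key centre [0.61756088 0.18485549] d mm [1.2 0.6] [1.1 0.9]
key centre [0.61747801 0.1864062 ] d mm [ 1.2 -0.9] [ 1.2 -0.6]
```

```bash
python3 -m inch '[1.2,0.2,-10,0,0,0,0, 1.2,0.2,-22,0,0,0,0, 1.2,0.2,-32,0,0,0,0, 1.2,0.2,-40,0,0,0,0, 1.2,0.2,-44,0,0,0,0, 1.2,0.2,-46,0,0,0,0, 1.2,0.2,-46,0,0,0,0, 1.2,0.2,-46,0,0,0,0]'
python3 -c "
from h import *
delta([.6188,.1862,.158],4.762)"
```

```text
clock: 15.37
eef_pos: [0.6184, 0.1866, 0.1759]
tool_rot: [0.725, -0.689, 0.001, 0.0]
ft_force: [2.7, -0.3, -3.2]
grip_width: 0.0115
grasp_force: 59.1
shift mm [  0.4  -0.4 -17.9] rv [ 0.001  0.001 -0.001] yaw now 4.763 grip 0.0115 clk 15.3667
```

```bash
python3 -m inch '[0,0,-4,0,0,0,0, 0,0,-8,0,0,0,0, 0,0,-11,0,0,0,0, 0,0,-14,0,0,0,0, 0,0,-16,0,0,0,0, 0,0,-18,0,0,0,0, 0,0,-18,0,0,0,0]'
python3 -c "
from h import *
delta([.6188,.1862,.158],4.762)"
```

```text
clock: 15.95
eef_pos: [0.6184, 0.1866, 0.1595]
tool_rot: [0.725, -0.689, 0.001, -0.0]
ft_force: [1.0, -0.1, 4.0]
grip_width: 0.0113
grasp_force: 60.1
shift mm [ 0.4 -0.4 -1.5] rv [ 0.001  0.002 -0.001] yaw now 4.763 grip 0.0113 clk 15.95
```

```bash
python3 -m inch '[0,0,-1,0,0,0,0, 0,0,-2,0,0,0,0, 0,0,-3,0,0,0,0, 0,0,-3,0,0,0,0]'
```

```text
clock: 16.28
eef_pos: [0.6184, 0.1866, 0.1594]
tool_rot: [0.725, -0.689, 0.001, -0.001]
ft_force: [-4.4, -2.8, 15.4]
grip_width: 0.0114
grasp_force: 61.9
```

It's down on the plate. Next I'll turn it clockwise, with light downward pressure.

```bash
python3 -m inch '[0,0,1,0,0,-0.1,0, 0,0,1,0,0,-0.2,0, 0,0,1,0,0,-0.3,0, 0,0,1,0,0,-0.4,0, 0,0,1,0,0,-0.5,0, 0,0,1,0,0,-0.6,0, 0,0,1,0,0,-0.7,0, 0,0,1,0,0,-0.8,0]'
python3 -c "
from h import *
delta([.6188,.1862,.158],4.762-1.7);print(bot.get_obs()['ft_torque'])"
```

```text
clock: 16.95
eef_pos: [0.6194, 0.1864, 0.1594]
tool_rot: [-0.397, 0.918, -0.001, 0.002]
ft_force: [-0.7, -1.8, 10.5]
grip_width: 0.0114
grasp_force: 61.0
shift mm [-0.6 -0.2 -1.4] rv [ 0.003  0.004 -0.896] yaw now 3.958 grip 0.0114 clk 16.95
[-0.51071565 -0.01501773  0.0738572 ]
```

```bash
python3 -m inch '[0,0,0,0,0,-0.12,0, 0,0,0,0,0,-0.24,0, 0,0,0,0,0,-0.36,0, 0,0,0,0,0,-0.48,0, 0,0,0,0,0,-0.6,0, 0,0,0,0,0,-0.7,0, 0,0,0,0,0,-0.8,0, 0,0,0,0,0,-0.84,0]'
python3 -m inch '[0,0,0,0,0,0,0, 0,0,0,0,0,0,0, 0,0,0,0,0,0,0]'
python3 -c "
from h import *
delta([.6188,.1862,.158],4.762-1.7);print(bot.get_obs()['ft_torque'])"
```

```text
clock: 17.62
eef_pos: [0.6196, 0.1858, 0.1595]
tool_rot: [0.012, 1.0, -0.001, 0.002]
ft_force: [1.2, -2.9, 11.1]
grip_width: 0.0112
grasp_force: 61.0
clock: 17.87
eef_pos: [0.6196, 0.1858, 0.1594]
tool_rot: [0.01, 1.0, -0.0, 0.002]
ft_force: [0.6, -3.4, 10.0]
grip_width: 0.0113
grasp_force: 61.1
shift mm [-0.8  0.4 -1.4] rv [ 0.001  0.004 -0.06 ] yaw now 3.122 grip 0.0113 clk 17.8667
[-0.78490619 -0.11015111 -0.05143184]
```

```bash
python3 -m inch '[0,0,1.5,0,0,0,0, 0,0,1.5,0,0,0,40, 0,0,1.5,0,0,0,40, 0,0,1.5,0,0,0,40, 0,0,1.5,0,0,0,40, 0,0,20,0,0,0,40, 0,0,45,0,0,0,40, 0,0,75,0,0,0,40]'
python3 -m inch '[-15,0,10,0,0,0.07,40, -40,-2,10,0,0,0.07,40, -70,-4,10,0,0,0.07,40, -100,-5,10,0,0,0.07,40, -115,-5,10,0,0,0.07,40, -117,-5,5,0,0,0.07,40, -117,-5,5,0,0,0.07,40, -117,-5,5,0,0,0.07,40]'
python3 - <<'E'
from h import *
delta([.502,.1805,.073],3.19)
K,C=cam("wrist"); im=bot.camera("wrist"); cv2.imwrite("pics/w7.png",im)
for n,z in [("key_bow",.153),("key_seat",.108),("drawer_pull",.067),("keyhole",.108)]:
    print(n,[(np.round(d["uv"],1).tolist(),round(d["confidence"],2),np.round(atz(K,C,d["uv"],z)[:2],4).tolist()) for d in bot.spot_point("wrist",n)[:3]])
E
```

```text
clock: 18.53
eef_pos: [0.6165, 0.1864, 0.2292]
tool_rot: [0.009, 1.0, -0.001, -0.004]
ft_force: [0.6, 0.6, 0.3]
grip_width: 0.034
grasp_force: 0.0
clock: 19.2
eef_pos: [0.5015, 0.1817, 0.2358]
tool_rot: [-0.026, 1.0, -0.0, -0.001]
ft_force: [0.3, -0.4, 0.1]
grip_width: 0.0342
grasp_force: 0.0
shift mm [   0.5   -1.2 -162.8] rv [ 0.001 -0.001 -0.003] yaw now 3.193 grip 0.0342 clk 19.2
key_bow [([102.8, 65.9], 0.74, [0.4011, 0.0682]), ([277.0, 359.4], 0.58, [0.6185, 0.1873])]
key_seat [([33.5, 153.9], 0.79, [0.4642, -0.0206]), ([276.7, 323.0], 0.58, [0.617, 0.1868])]
drawer_pull [([275.1, 199.5], 0.57, [0.5033, 0.1794])]
keyhole [([270.3, 323.0], 0.72, [0.6173, 0.1806])]
```

View pics/w7.png

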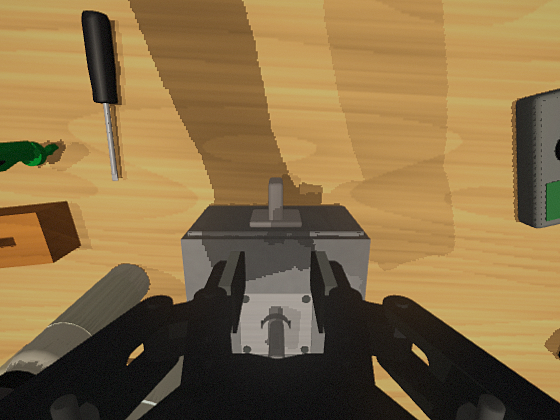

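The key stands in the lock at (276,325), turned, and the pull at (276,197) is centred between the jaws. Now I'll descend.

```bash
python3 -m inch '[0,-1,-40,0,0,0,40, 0,-1,-80,0,0,0,40, 0,-1,-110,0,0,0,40, 0,-1,-130,0,0,0,40, 0,-1,-145,0,0,0,40, 0,-1,-155,0,0,0,40, 0,-1,-162,0,0,0,40, 0,-1,-162,0,0,0,40]'
python3 -m inch '[0,0,0,0,0,0,40, 0,0,0,0,0,0,0, 0,0,0,0,0,0,0, 0,0,0,0,0,0,0, 0,0,0,0,0,0,0, 0,0,0,0,0,0,0]'
```

```text
clock: 20.12
eef_pos: [0.5007, 0.1803, 0.0729]
tool_rot: [-0.025, 1.0, -0.001, -0.002]
ft_force: [0.1, -0.3, 0.1]
grip_width: 0.0346
grasp_force: 0.0
clock: 20.62
eef_pos: [0.5022, 0.1798, 0.0755]
tool_rot: [-0.025, 1.0, -0.001, 0.001]
ft_force: [0.5, -4.2, 4.0]
grip_width: 0.0133
grasp_force: 59.5
```

Gripped at 13–14 mm. Pull 80 mm along -x of the cabinet (yaw 0.05).

```bash
python3 -m inch '[-5,0,0,0,0,0,0, -15,-1,0,0,0,0,0, -25,-1,0,0,0,0,0, -37,-2,0,0,0,0,0, -49,-2.5,0,0,0,0,0, -61,-3,0,0,0,0,0, -72,-3.5,0,0,0,0,0, -80,-4,0,0,0,0,0]'
python3 -m inch '[0,0,0,0,0,0,0, 0,0,0,0,0,0,0, 0,0,0,0,0,0,0]'
```

```text
clock: 21.28
eef_pos: [0.4218, 0.1757, 0.0755]
tool_rot: [-0.025, 1.0, -0.001, 0.001]
ft_force: [2.3, -6.1, 5.2]
grip_width: 0.0129
grasp_force: 59.6
clock: 21.53
eef_pos: [0.4214, 0.1757, 0.0755]
tool_rot: [-0.025, 1.0, -0.001, 0.0]
ft_force: [-1.7, -5.3, 8.2]
grip_width: 0.0131
grasp_force: 60.0
```

```bash
python3 -m inch '[0,0,0,0,0,0,40, 0,0,0,0,0,0,40, 0,0,0,0,0,0,40, 0,0,0,0,0,0,40, 0,0,20,0,0,0,40, 0,0,50,0,0,0,40, 0,0,90,0,0,0,40, 0,0,130,0,0,0,40]'
python3 -m inch '[0,0,30,0,0,0,40, -10,0,60,0,0,0,40, -10,0,60,0,0,0,40, -10,0,60,0,0,0,40, -10,0,60,0,0,0,40]'
python3 - <<'E'
from h import *
bot.camera("top");bot.camera("scene")
for c in ["top","scene"]:
  K,C=cam(c)
  for n,z in [("key_bow",.153),("drawer_pull",.067),("cover_knob",.13)]:
    print(c,n,[(round(d["confidence"],2),np.round(atz(K,C,d["uv"],z)[:2],4).tolist()) for d in bot.spot_point(c,n)[:3]])
im=np.hstack([bot.camera("top")[140:290,150:310],bot.camera("scene")[130:280,270:430]]); cv2.imwrite("pics/end.png",cv2.resize(im,None,fx=2.5,fy=2.5))
E
```

```text
clock: 22.2
eef_pos: [0.42, 0.1765, 0.2047]
tool_rot: [-0.026, 1.0, -0.001, -0.002]
ft_force: [0.6, 0.3, -0.6]
grip_width: 0.0342
grasp_force: 0.0
clock: 22.62
eef_pos: [0.4108, 0.1766, 0.2636]
tool_rot: [-0.026, 1.0, -0.0, -0.001]
ft_force: [0.3, -0.9, 0.0]
grip_width: 0.0338
grasp_force: 0.0
top key_bow [(0.58, [0.4622, -0.0745]), (0.58, [0.4628, -0.1867]), (0.47, [0.6231, 0.1867])]
top drawer_pull [(0.72, [0.4233, 0.1698])]
top cover_knob [(0.82, [0.6821, 0.217])]
scene key_bow [(0.87, [0.6254, 0.192]), (0.75, [0.578, -0.254]), (0.29, [0.6366, 0.2814])]
scene drawer_pull [(0.91, [0.4239, 0.1973]), (0.59, [0.6588, -0.4825])]
scene cover_knob [(0.62, [0.6764, 0.2137])]
```

View pics/end.png

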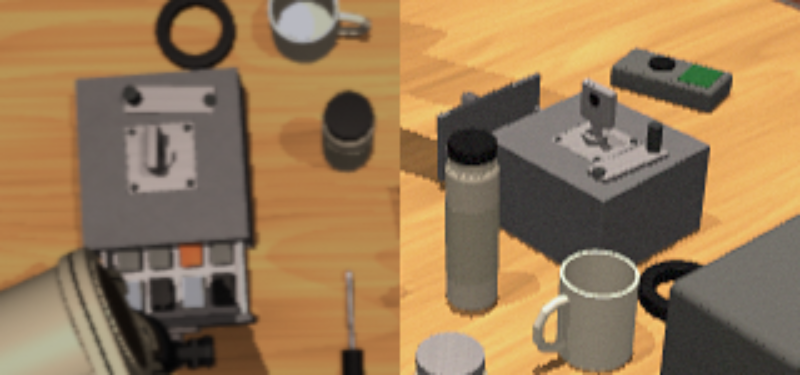

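The final picture shows the drawer open by about 80 mm, the key upright and turned in the lock, the cover aside, and the gripper clear.

```bash
python3 -c "
from workcell import bot
print(bot.job_done())"
```

```text
the job is handed in; nothing more can be done
None
```

I've handed the job in: the cover is swung aside, the key is home and turned in the lock, and the drawer is open about 80 mm and released; the hand-in gave no verdict.

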